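Snap the kitchen timer onto the eye of its stand

ROBOT

A 6-joint arm with a two-finger parallel gripper is mounted at the origin on a cart in front of the work surface, level with it; the furniture and walls round the work are solid. World frame = base frame: x ahead of the robot, y to its left, z up, the work surface at z = 0. Lengths are in m, angles in degrees, forces in N, time in s.
With the tool pointing down it reaches from about 0.35 to 0.875 m from the base axis. Payload 4.2 kg.
Tool frame: the origin (TCP) lies midway between the tips of the shut fingers; the grasp point (between the pads) lies 19 mm behind it (r.pinch_z is the distance from the TCP to the grasp point, in m); z points along the fingers, y is the direction in which the jaws open and shut (so a half turn about z gives the same grasp; the last joint's range is limited). The gripper opens to 87 mm and grips with 3 to 60 N. Pads are 19 mm wide; open, the fingers measure 117 mm over their backs; the gripper's body (75 mm by 190 mm) begins 51 mm behind the grasp point.
Start: joints at [-60.642, 22.042, 0.453, 0, -68.411, -14.817], TCP at [0.157, -0.605, 0.223] pointing down, gripper open.
Joint ranges: [-179.83, 179.83], [-69.29, 118.12], [-61.27, 80.66], [-181.25, 117.63], [-171.15, -9.14], [-177.46, 177.46]. Speed limits (degrees/s): [159.86, 159.86, 180, 180, 180, 180].

INTERFACE

Orientations are given as a 3x3 rotation matrix whose columns are the frame's x, y, z axes.
In Python, from station import r, optics, workorder gives the robot as it stands.
- The arm moves only by the tool carry_out, never from a script. Its argument "commands" is a list of rows, each a list of 3 entries, a list of its own where there are three numbers: the shift along the tool's x, y, z in m, then the turn, a rotation vector about the tool's x, y, z in degrees, then the finger opening in m, from 0 to 0.087. In form: [[[tx, ty, tz], [ax, ay, az], grip], ...]. A call has 1 to 12 rows; each row shifts and turns the pose as measured when the row begins, along the tool's axes as they then stand; what a row does not reach is not made up. A row lasts 1/12 s, in which the tool goes at most 41.7 mm and 7.16 degrees, less where a joint would pass 70% of its speed; a pose out of reach is approached as far as the arm can. A call with a gripper value outside its range is refused whole. The fingers move at their own pace and stop on an object; the grip force is fixed at half the most. Time passes only in rows, so rows that do not move let the fingers close. It gives the time, the measured TCP pose, the force and the opening at its end, in the units of the state.
- r.sense(): the state, without advancing time (a new reading comes with each control period).
- optics.capture(name): name is "scene" or "top" or "wrist"; returns a dict with "img" (384x512x3 uint8, red, green, blue), "mtx" (3x3 intrinsics, pixels), "extrinsics" (4x4, takes a point from camera to world coordinates). Camera axes: x right, y down, z forward; pixel columns grow to the right and rows downward; lengths in m; the calibration is good to about 2 mm. A picture is of the moment at which its call begins. There is no depth.
- workorder.finish_job(): hands the job in, once; it reports no verdict.
The state is a dict: "time_s": time; "joints": joint angles; "joint_velocities": joint speeds; "effort": joint torques, N m; "tcp_pos": TCP position; "ee_rot": TCP orientation; "wrist_force": force on the tool from outside, world axes, zero at the start; "moment": the same for the moment, N m; "gripper_width": opening from 0.0 (shut) to 1.0 (fully open).
Only numpy, scipy, OpenCV 4.12 (cv2) and the standard library are available. Lean on these libraries where they do the work, as an engineer would, in place of code of your own. Each camera call takes 0.05 s, during which the arm holds its last target.

TASK

Pick up the red kitchen timer by the black grip on its snap hook, gently press the hook's sprung brass gate against the front bar of the steel eye on the stand until the bar is inside the hook, then let the timer down and leave it hanging still and upright from that bar with the gate sprung shut. The eye's height is set differently each time, so find it by touch or sight, and never push or bear down hard on the stand; leave the other things on the worktop where they are.

Things in the scene. Friction and masses are not known exactly. Their poses are not given: they have to be found in the camera images.
- stand: Stand fixed to the worktop, wooden foot 150x120x18 mm; origin under the foot's centre, x from the eye's bar back to the post, y along the bar, z up. Post 8 mm thick at x +50 mm, its height differs each run; from its top a level neck (8 mm) runs to -x and ends in a level D-shaped eye. Eye and neck are the highest parts; they may take 15 N at most.
- bar_foot (a point): Point on the worktop straight below the middle of the eye's front bar (stand x = -60 mm), axes as the stand. The bar: 6 mm round steel, straight along y for 18 mm each side; the hole behind it is 30 mm deep. The bar's axis is 145 to 230 mm above the worktop; no entry measures this height: find it by touch or sight. The neck springs up and down at the bar by 1 mm per 4 N.
- clip: Red and white timer (56 mm across, 56 tall) with a steel snap hook on top and a black grip above: one loose rigid piece, 166 mm tall, 0.15 to 0.25 kg, upright at the start. Origin under its centre, z up, x to the gate side. Hook in the x-z plane, 6 mm round: spine at x -16 mm, bow of mean radius 16 centred at z 106, nose at x +16 ending at z 98.
- clip_mouth (a point): Middle of the hook's sprung mouth, on the gate: clip x +16, z 86 mm (30 mm below clip_seat's height). The mouth lets the 6 mm bar in along the hook's -x with its axis 8 mm below to 6 mm above this point. Once the bar's axis is 10 mm or more (best 13 to 16) inside this point, lower the hook: the bar rises into the bow and the gate springs shut.
- clip_grip (a point): Centre of the black grip block above the hook: 16 mm thick along clip x, 30 mm along y, 28 mm tall; 152 mm above the timer's underside, axes as the clip. The bow's top is 13 mm below the block. Gripped across its 16 mm (along x) it withstands the push best.
- clip_seat (a point): Point inside the top of the bow where the bar's axis lies when the hook hangs on it: 36 mm straight below clip_grip, 116 mm above the timer's underside, axes as the clip.
- gate (a joint): Angle of the brass gate (4.4 mm round, 31 mm long, hinged at clip x +16, z 67.5 mm): 0 shut, grows as it is pressed inwards, stop at 0.95 rad. Its spring gives 0.03 N m shut and 0.06 N m more per rad: about 1.5 to 5 N at the bar.
- mug: Bystander: cream mug, 78 x 113 x 100 mm, origin under its centre.
- spice_a: Bystander: spice jar with a black cap, 41 mm across, 105 mm tall, origin under its centre.
- spice_b: Bystander: second spice jar like the first, 41 mm across, 105 mm tall.
- tin: Bystander: red food tin, 75 mm across, 58 mm tall, origin under its centre.
- teaspoon: Bystander: steel teaspoon, 130 x 27 x 11 mm, lying flat.
- salt_shaker: Bystander: salt shaker, 44 mm across, 90 mm tall.
Things that resemble listed ones, but are neither listed nor needed, are in the scene too. Leave any turquoise look-alike of the clip alone. Several things have the shape of the stand; the one meant has the colours described above.

How it is judged:
By the outcome, as a careful person would: the job done as asked, in the order asked, and still so for the second after the job is handed in, with the robot touching nothing.
It also fails if it takes over 61 s, if anything falls off the work surface, if the arm or the gripper's body presses on something with over 40 N, if the wrist force passes 120 N, or if a joint passes its speed limit or range.

## Working session

There is one attempt and no reset: what is moved stays moved. The work goes in short steps, Python scripts to look and compute and a tool call to move; the robot and the scene stay as the last step left them, time stands still between calls to the robot, and variables do not carry over. Pictures are saved under pics/ and viewed, and the job is handed in when it is done.

Besides the shell and the picture viewer there is one more tool, called after "Emit:" by a JSON object that holds its "api" and its "payload", one argument or row to a line. carry_out: Moves the arm, as the interface text tells. Its arguments: {"type":"object","properties":{"commands":{"type":"array","items":{"type":"array"}}},"required":["commands"]}

```bash
ls; mkdir -p pics; cat > h.py <<'E'
import numpy as np, cv2
from station import r, optics, workorder
def cap(n,f):
    c=optics.capture(n); cv2.imwrite('pics/'+f+'.png',c['img'][:,:,::-1]); np.savez('pics/'+f+'.npz',**{k:np.array(c[k]) for k in('img','mtx','extrinsics')}); return c
def ld(f): return dict(np.load('pics/'+f+'.npz'))
def ray(c,u,v):
    d=np.linalg.inv(c['mtx'])@np.array([u,v,1.]); E=c['extrinsics']; d=E[:3,:3]@d; return E[:3,3],d/np.linalg.norm(d)
def onz(c,u,v,z):
    o,d=ray(c,u,v); return o+d*(z-o[2])/d[2]
def tri(*obs):
    A=np.zeros((3,3));b=np.zeros(3)
    R=[ray(*o) for o in obs]
    for o,d in R:
        P=np.eye(3)-np.outer(d,d);A+=P;b+=P@o
    x=np.linalg.solve(A,b); return x,[np.linalg.norm((np.eye(3)-np.outer(d,d))@(x-o)) for o,d in R]
def proj(c,p):
    E=np.linalg.inv(c['extrinsics']);q=c['mtx']@(E[:3,:3]@np.array(p)+E[:3,3]);return q[:2]/q[2]
E
python3 - <<'E'
from h import *
np.set_printoptions(precision=4,suppress=True)
for n in('scene','top','wrist'):
    c=cap(n,n+'0'); print(n,c['mtx'],c['extrinsics'])
print(r.sense(), r.pinch_z)
E
```

```text
pics
scene [[378.8683   0.     254.3893]
 [  0.     378.8683 198.886 ]
 [  0.       0.       1.    ]] [[-0.8589 -0.238   0.4534  0.0892]
 [-0.5118  0.368  -0.7763  0.7275]
 [ 0.0179 -0.8989 -0.4379  0.564 ]
 [ 0.      0.      0.      1.    ]]
top [[365.9605   0.     256.7843]
 [  0.     365.9605 189.0558]
 [  0.       0.       1.    ]] [[-0.0259 -0.9833  0.1799  0.4023]
 [-0.9994  0.0216 -0.026  -0.0634]
 [ 0.0217 -0.1805 -0.9833  0.9963]
 [ 0.      0.      0.      1.    ]]
wrist [[276.634    0.     254.4894]
 [  0.     276.634  188.6289]
 [  0.       0.       1.    ]] [[-0.2515  0.9275  0.2766  0.0805]
 [ 0.9679  0.2405  0.0736 -0.6245]
 [ 0.0018  0.2862 -0.9582  0.3837]
 [ 0.      0.      0.      1.    ]]
{'time_s': 0.15, 'joints': array([-60.643 ,  22.0818,   0.3995,  -0.0183, -68.4114, -14.8169]), 'joint_velocities': array([-0.0324, -0.2464,  0.232 ,  0.1097, -0.0356,  0.0181]), 'effort': array([ -0.0005, -39.1052,  18.7587,   4.2223,   0.0124,  -0.0001]), 'tcp_pos': array([ 0.1568, -0.6046,  0.2217]), 'ee_rot': array([[-0.968 , -0.2509, -0.0005],
       [-0.2509,  0.968 ,  0.0016],
       [ 0.0001,  0.0017, -1.    ]]), 'wrist_force': array([-0.3179, -0.6082, -0.4059]), 'moment': array([-0.0246,  0.0147, -0.008 ]), 'gripper_width': 0.9984376365891915} 0.0187
```

View pics/scene0.png

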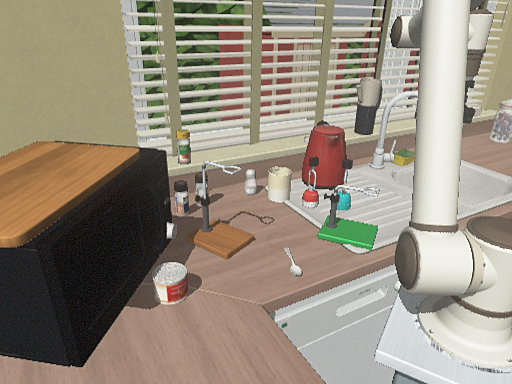

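View pics/top0.png

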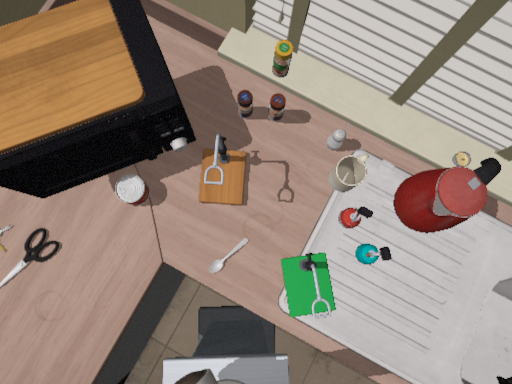

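View pics/wrist0.png

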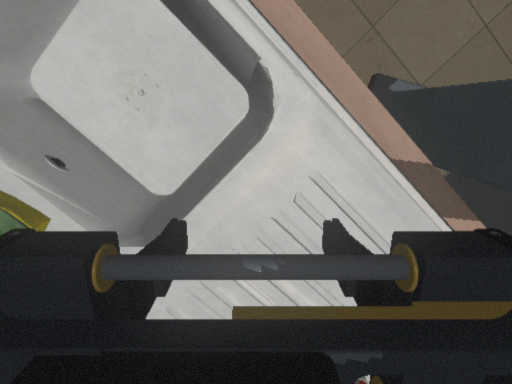

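The red timer is at scene (311,195) and top (350,217). Things it could be taken for are the turquoise look-alike at scene (343,198) / top (368,254), the red kettle at top (440,200) and the red-labelled tin at top (132,188). The stand with the wooden foot is at scene (223,238) / top (223,177). The green-footed one at top (308,285) is a decoy. I'll check both choices in crops.

```bash
python3 - <<'E'
import cv2,numpy as np
s=cv2.imread('pics/scene0.png');t=cv2.imread('pics/top0.png')
def z(im,x,y,w,h,k): return cv2.resize(im[y:y+h,x:x+w],None,fx=k,fy=k,interpolation=cv2.INTER_CUBIC)
cv2.imwrite('pics/a.png',np.hstack([z(s,290,145,65,75,6),z(t,325,195,75,75*75//75,6)[:450]]) if 0 else z(s,290,145,100,75,7))
cv2.imwrite('pics/b.png',z(t,325,190,90,80,7))
cv2.imwrite('pics/c.png',z(t,190,125,110,85,7))
cv2.imwrite('pics/d.png',z(s,170,150,110,85,7))
E
```

```text
(no output)
```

View pics/a.png

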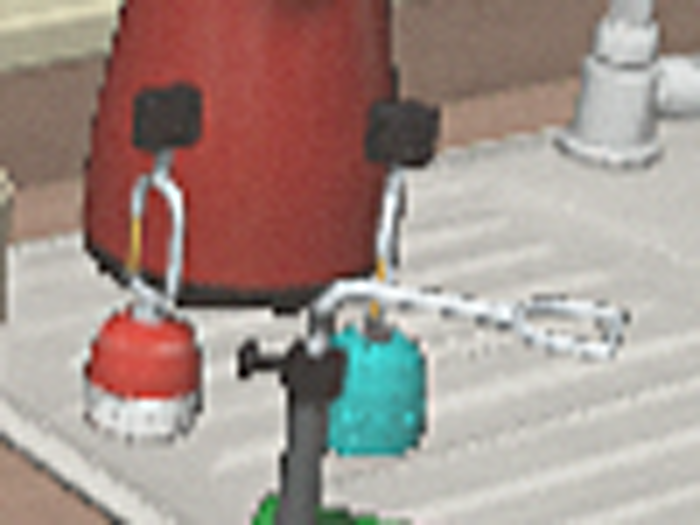

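View pics/b.png

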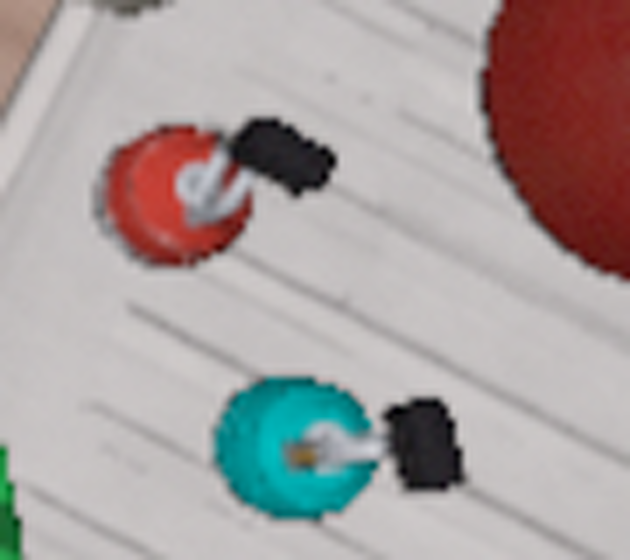

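View pics/c.png

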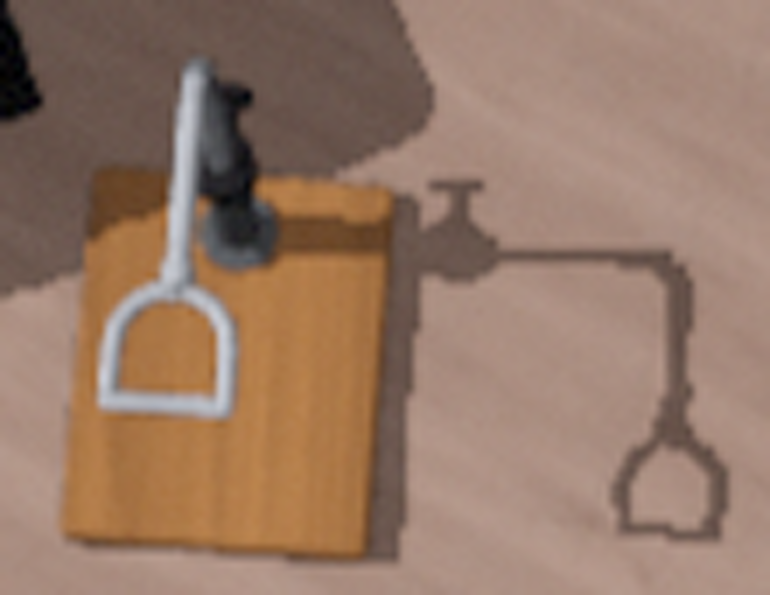

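View pics/d.png

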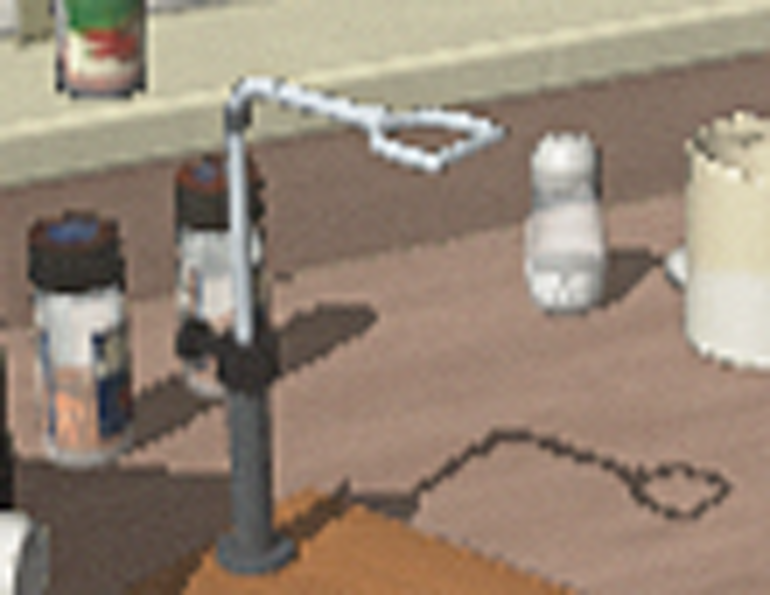

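The crops confirm both: red and white timer with the gate seen on its left in the scene view, and the wooden-foot stand with the eye's bar facing the robot. Next I'll triangulate.

```bash
python3 - <<'E'
from h import *
np.set_printoptions(precision=4,suppress=True)
s=ld('scene0');t=ld('top0')
def blk(c,x,y,w,h,th=75):
    m=np.zeros(c['img'].shape[:2],np.uint8); m[y:y+h,x:x+w]=(c['img'][y:y+h,x:x+w].max(2)<th)
    n,l,st,ce=cv2.connectedComponentsWithStats(m); i=1+np.argmax(st[1:,4]); 
    cn=max(cv2.findContours((l==i).astype(np.uint8),0,1)[0],key=cv2.contourArea)
    return ce[i],st[i],cv2.minAreaRect(cn)
a=blk(s,303,150,22,20); b=blk(t,352,203,25,18); print(a,b)
print('grip',tri((s,*a[0]),(t,*b[0])))
a2=blk(s,340,156,16,18);b2=blk(t,378,244,18,20);print('turq',tri((s,*a2[0]),(t,*b2[0])))
g=tri((s,*a[0]),(t,*b[0]))[0]
# long axis on z
box=cv2.boxPoints(b[2]); P=np.array([onz(t,*q,0.166) for q in box]);print(P); 
for i in range(4): e=P[(i+1)%4]-P[i];print(np.linalg.norm(e),np.degrees(np.arctan2(e[1],e[0])))
# eye bar ends crops: top c: x=190+u/7; scene d 170+u/7,150+v/7
def T(u,v):return (t,190+u/7-.43,125+v/7-.43)
def S(u,v):return (s,170+u/7-.43,150+v/7-.43)
# top left corner(106,402), right(222,408); scene: two corners (437,163) & (497,130)
print('right end?',tri(T(222,408),S(437,163)), tri(T(222,408),S(497,130)))
print('left end?',tri(T(106,402),S(437,163)), tri(T(106,402),S(497,130)))
print('necktop',tri(T(197,65),S(240,88)))
print('neckjoin',tri(T(174,280),S(378,122)))
for q in[(95,172),(390,190),(365,552),(66,535)]:print(onz(*T(*q),0.018))
# kettle, mug
for q in[(330,188),(410,180),(400,205)]:print('k',onz(t,*q,0))
E
```

```text
(array([313.1549, 161.5634]), array([309, 157,  10,  10,  71], dtype=int32), ((313.2647399902344, 161.558837890625), (8.00367546081543, 9.943960189819336), 75.96376037597656)) (array([364.9192, 211.697 ]), array([358, 207,  15,  11,  99], dtype=int32), ((364.9000244140625, 211.70001220703125), (13.86362075805664, 7.602630615234375), 26.56505012512207))
grip (array([ 0.4984, -0.337 ,  0.1506]), [np.float64(0.0007892402116760311), np.float64(0.0007892402116760352)])
turq (array([ 0.4021, -0.3761,  0.1516]), [np.float64(0.0009473841971726926), np.float64(0.0009473841971727488)])
[[ 0.4957 -0.3139  0.166 ]
 [ 0.5112 -0.323   0.166 ]
 [ 0.4962 -0.3506  0.166 ]
 [ 0.4808 -0.3414  0.166 ]]
0.01798627377165485 -30.27524972163359
0.03137438957097815 -118.56517721248353
0.017947837251500263 149.36555845412053
0.031263109924685756 61.51203360084963
right end? (array([ 0.5706, -0.0022,  0.2075]), [np.float64(0.009344578586472134), np.float64(0.009344578586472264)]) (array([ 0.5594, -0.0077,  0.2228]), [np.float64(0.00031044465226831065), np.float64(0.0003104446522683089)])
left end? (array([0.5617, 0.0277, 0.2219]), [np.float64(0.0002467951769086048), np.float64(0.0002467951769083568)]) (array([0.5509, 0.0219, 0.2367]), [np.float64(0.008765225873536751), np.float64(0.008765225873536646)])
necktop (array([ 0.6698, -0.0012,  0.2182]), [np.float64(0.0013063646075706726), np.float64(0.0013063646075707925)])
neckjoin (array([0.6003, 0.0069, 0.2218]), [np.float64(0.0001838565001717021), np.float64(0.00018385650017181993)])
[0.6967 0.0561 0.018 ]
[ 0.6871 -0.0602  0.018 ]
[ 0.5428 -0.0476  0.018 ]
[0.552  0.0672 0.018 ]
k [ 0.5831 -0.2935  0.    ]
k [ 0.601  -0.5205  0.    ]
k [ 0.531  -0.4854  0.    ]
```

```bash
python3 - <<'E'
from h import *
np.set_printoptions(precision=4,suppress=True)
s=ld('scene0');t=ld('top0')
print('kettle lid',tri((s,325,128),(t,460,193)))
print('handle',tri((s,323,123),(t,487,172)))
print('mug top', onz(t,350,165,.1), 'green neck', tri((s,336,187),(t,313,262)), tri((s,378,188),(t,320,310)))
S=r.sense();R=S['ee_rot'];p=S['tcp_pos']
print(R.T@(np.array([0.498,-0.337,0.27])-p))
E
```

```text
kettle lid (array([ 0.5339, -0.5306,  0.2089]), [np.float64(0.006772768921380461), np.float64(0.006772768921380427)])
handle (array([ 0.5757, -0.6028,  0.2049]), [np.float64(0.0010233979054537214), np.float64(0.0010233979054538546)])
mug top [ 0.6231 -0.3251  0.1   ] green neck (array([ 0.3818, -0.2126,  0.1384]), [np.float64(0.003745446640493863), np.float64(0.003745446640493812)]) (array([ 0.275 , -0.2198,  0.1586]), [np.float64(0.0070128235666185226), np.float64(0.007012823566618446)])
[-0.3974  0.1735 -0.048 ]
```

Emit:
{"api": "carry_out", "payload": {
  "commands": [
    [[0,0,-0.04],[0,0,0],0.087],
    [[-0.018,0.008,-0.02],[0,0,0],0.087],
    [[-0.036,0.016,0],[0,0,0],0.087],
    [[-0.036,0.016,0],[0,0,0],0.087],
    [[-0.036,0.016,0],[0,0,0],0.087],
    [[-0.036,0.016,0],[0,0,0],0.087],
    [[-0.036,0.016,0],[0,0,0],0.087],
    [[-0.036,0.016,0],[0,0,0],0.087],
    [[-0.036,0.016,0],[0,0,0],0.087],
    [[-0.036,0.016,0],[0,0,0],0.087],
    [[-0.036,0.016,0],[0,0,0],0.087],
    [[-0.018,0.008,0],[0,0,0],0.087]
  ]
}}

```text
time_s: 1.15
tcp_pos: [0.4741, -0.3507, 0.2797]
ee_rot: [[-0.971, -0.239, -0.005], [-0.239, 0.971, 0.011], [0.002, 0.012, -1.0]]
wrist_force: [0.6, -0.7, 0.6]
gripper_width: 0.997
```

Emit:
{"api": "carry_out", "payload": {
  "commands": [
    [[0,0,0],[0,0,-5],0.087],
    [[0,0,0],[0,0,-7],0.087],
    [[0,0,0],[0,0,-7],0.087],
    [[0,0,0],[0,0,-7],0.087],
    [[0,0,0],[0,0,-7],0.087],
    [[0,0,0],[0,0,-7],0.087],
    [[0,0,0],[0,0,-5],0.087],
    [[0,0,0],[0,0,0],0.087]
  ]
}}

```text
time_s: 1.82
tcp_pos: [0.4789, -0.3435, 0.275]
ee_rot: [[-0.493, -0.87, -0.011], [-0.87, 0.493, 0.016], [-0.009, 0.017, -1.0]]
wrist_force: [-0.8, -0.0, 0.0]
gripper_width: 1.002
```

```bash
cat >> h.py <<'E'
np.set_printoptions(precision=4,suppress=True)
def go(tgt,yaw=None):
    """yaw = heading of -tool y (clip x) in deg; prints shift in tool axes and turn to reach the target with the tool down"""
    from scipy.spatial.transform import Rotation as Ro
    S=r.sense();R=S['ee_rot'];p=S['tcp_pos']
    print('t',round(S['time_s'],2),'tcp',p,'F',S['wrist_force'],'w',S['gripper_width'])
    print('yaw(-y)',np.degrees(np.arctan2(-R[1,1],-R[0,1])),'z',R[:,2])
    if yaw is not None:
        a=np.radians(yaw);y=-np.array([np.cos(a),np.sin(a),0]);z=np.array([0,0,-1.]);x=np.cross(y,z)
        print('turn',np.degrees(Ro.from_matrix(R.T@np.c_[x,y,z]).as_rotvec()))
    print('shift',R.T@(np.array(tgt)-p))
E
python3 - <<'E'
from h import *
go([0.498,-0.337,0.28],-29.8)
c=cap('wrist','w1'); print(proj(c,[0.4984,-0.337,0.166]))
E
```

```text
t 1.82 tcp [ 0.4789 -0.3435  0.275 ] F [-0.7796 -0.0339  0.0355] w 1.0017847088278906
yaw(-y) -29.555518078660523 z [-0.0107  0.0163 -0.9998]
turn [0.9976 0.5075 0.24  ]
shift [-0.0151 -0.0133 -0.0051]
[239.1463 199.9006]
```

View pics/w1.png

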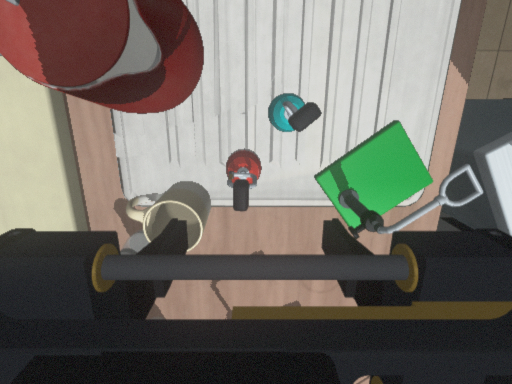

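The wrist view shows the red timer at (243,165) with its black grip upright in the image at (241,195). The jaws are aligned across it, and the mug, at (175,220), is clear. I'll measure the grip from this second view.

```bash
python3 - <<'E'
from h import *
s=ld('scene0');t=ld('top0');w=ld('w1')
im=w['img'];m=np.zeros(im.shape[:2],np.uint8);m[172:216,225:258]=im[172:216,225:258].max(2)<70
n,l,st,ce=cv2.connectedComponentsWithStats(m);i=1+np.argmax(st[1:,4]);print(st[i],ce[i])
cn=cv2.findContours((l==i).astype(np.uint8),0,1)[0][0];b=cv2.boxPoints(cv2.minAreaRect(cn));print(b,cv2.minAreaRect(cn))
for e in[(233,210),(249,210)]:pass
P=[onz(w,*q,.166) for q in b];print(np.array(P))
for k in range(4):
    e=P[(k+1)%4]-P[k];print(np.linalg.norm(e),np.degrees(np.arctan2(e[1],e[0])))
print(tri((s,313.15,161.56),(t,364.9,211.7),(w,*ce[i])))
im=cv2.resize(im[140:220,205:285],None,fx=7,fy=7,interpolation=cv2.INTER_CUBIC);cv2.imwrite('pics/w1c.png',im[:,:,::-1])
E
```

```text
[234 180  15  30 252] [239.4921 192.2897]
[[234. 180.]
 [248. 180.]
 [248. 209.]
 [234. 209.]] ((241.0, 194.5), (29.0, 14.0), 90.0)
[[ 0.4921 -0.358   0.166 ]
 [ 0.4798 -0.351   0.166 ]
 [ 0.4955 -0.3237  0.166 ]
 [ 0.5082 -0.331   0.166 ]]
0.014165880021776316 150.20161050802594
0.031459424975201475 60.08296406639653
0.014634090218319924 -29.915945468355723
0.031433856883830165 -120.77054877489391
(array([ 0.4983, -0.3385,  0.1493]), [np.float64(0.0016748784208885023), np.float64(0.0008738760710435106), np.float64(0.00152910475289324)])
```

View pics/w1c.png

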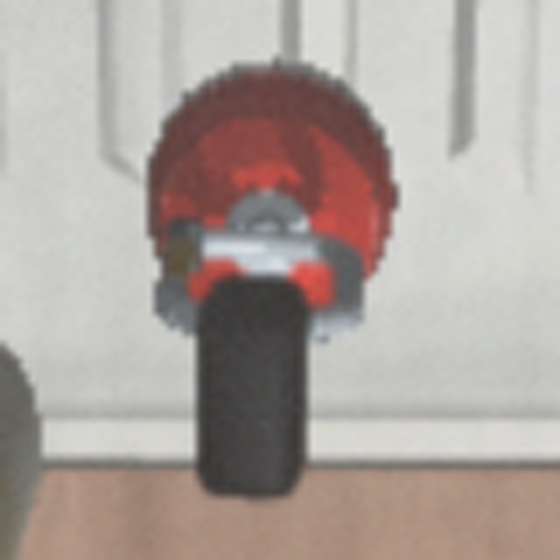

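Emit:
{"api": "carry_out", "payload": {
  "commands": [
    [[-0.015,-0.0135,0],[1.0,0.5,-0.2],0.087],
    [[0,0,0.02],[0,0,0],0.087],
    [[0,0,0.02],[0,0,0],0.087]
  ]
}}

```text
time_s: 2.12
tcp_pos: [0.5006, -0.3387, 0.2385]
ee_rot: [[-0.501, -0.866, 0.009], [-0.866, 0.501, -0.005], [-0.0, -0.011, -1.0]]
wrist_force: [-0.6, 0.5, -0.6]
gripper_width: 0.998
```

```bash
python3 - <<'E'
from h import *
go([0.498,-0.338,0.135],-30)
E
```

```text
t 2.12 tcp [ 0.5006 -0.3387  0.2385] F [-0.6418  0.4989 -0.6392] w 0.9977804790138632
yaw(-y) -30.03760490605161 z [ 0.0092 -0.0052 -0.9999]
turn [-0.6044  0.007  -0.0376]
shift [0.0007 0.0037 0.1035]
```

Emit:
{"api": "carry_out", "payload": {
  "commands": [
    [[0.0007,0.0035,0.02],[-0.5,0,0],0.087],
    [[0,0,0.025],[0,0,0],0.087],
    [[0,0,0.025],[0,0,0],0.087],
    [[0,0,0.015],[0,0,0],0.087],
    [[0,0,0.008],[0,0,0],0.087],
    [[0,0,0],[0,0,0],0.087]
  ]
}}

```text
time_s: 2.62
tcp_pos: [0.4954, -0.3362, 0.1375]
ee_rot: [[-0.514, -0.858, -0.004], [-0.858, 0.514, 0.002], [-0.0, 0.005, -1.0]]
wrist_force: [0.4, -0.6, 0.4]
gripper_width: 0.997
```

```bash
python3 - <<'E'
from h import *
go([0.498,-0.338,0.135],-30)
c=cap('wrist','w2')
E
```

```text
t 2.62 tcp [ 0.4954 -0.3362  0.1375] F [ 0.4482 -0.5628  0.3956] w 0.9972741871369569
yaw(-y) -30.93565799641444 z [-0.0041  0.0025 -1.    ]
turn [ 0.2734  0.0023 -0.9357]
shift [ 0.0002 -0.0032  0.0025]
```

View pics/w2.png

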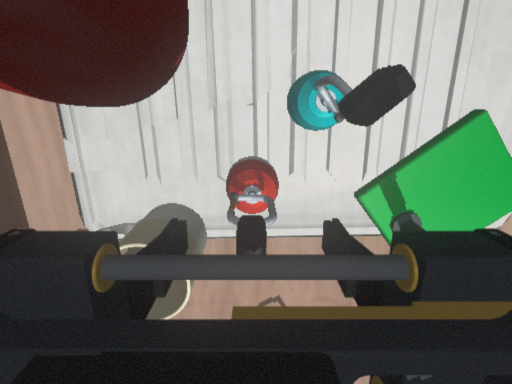

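The grip sits centred between the fingers at (251,235). Now closing.

Emit:
{"api": "carry_out", "payload": {
  "commands": [
    [[0,-0.003,0.0015],[0.2,0,-0.9],0.087],
    [[0,0,0],[0,0,0],0.06],
    [[0,0,0],[0,0,0],0.04],
    [[0,0,0],[0,0,0],0.028]
  ]
}}

```text
time_s: 3.0
tcp_pos: [0.5012, -0.3396, 0.1411]
ee_rot: [[-0.5, -0.866, 0.007], [-0.866, 0.5, -0.004], [-0.0, -0.008, -1.0]]
wrist_force: [0.1, 0.1, -0.2]
gripper_width: 0.859
```

Emit:
{"api": "carry_out", "payload": {
  "commands": [
    [[0,0,0],[0,0,0],0.02],
    [[0,0,0],[0,0,0],0.012],
    [[0,0,0],[0,0,0],0.005],
    [[0,0,0],[0,0,0],0.0],
    [[0,0,0],[0,0,0],0.0],
    [[0,0,0],[0,0,0],0.0]
  ]
}}

```text
time_s: 3.5
tcp_pos: [0.5023, -0.3401, 0.1438]
ee_rot: [[-0.5, -0.866, 0.012], [-0.866, 0.5, -0.006], [-0.001, -0.013, -1.0]]
wrist_force: [0.6, 0.6, -0.4]
gripper_width: 0.397
```

```bash
python3 - <<'E'
from h import *
go([0.498,-0.338,0.2],-30)
print(.087*r.sense()['gripper_width'])
E
```

```text
t 3.5 tcp [ 0.5023 -0.3401  0.1438] F [ 0.5902  0.6019 -0.4139] w 0.39736907261071197
yaw(-y) -29.99949822030632 z [ 0.012  -0.0058 -0.9999]
turn [-0.7644  0.0548  0.0009]
shift [ 0.0003  0.004  -0.0562]
0.03457110931713194
```

Emit:
{"api": "carry_out", "payload": {
  "commands": [
    [[0,0.004,0.008],[-0.7,0,0],0.03],
    [[0,0,0.001],[0,0,0],0.028]
  ]
}}

```text
time_s: 3.67
tcp_pos: [0.4987, -0.3379, 0.1344]
ee_rot: [[-0.5, -0.866, 0.001], [-0.866, 0.5, 0.001], [-0.001, -0.001, -1.0]]
wrist_force: [0.1, 0.5, -0.7]
gripper_width: 0.344
```

```bash
python3 - <<'E'
from h import *
go([0.4985,-0.338,0.134],-30)
print(.087*r.sense()['gripper_width'])
E
```

```text
t 3.67 tcp [ 0.4987 -0.3379  0.1344] F [ 0.0717  0.4632 -0.6625] w 0.3436808775223961
yaw(-y) -30.00455012922037 z [ 0.0013  0.0008 -1.    ]
turn [-0.0396  0.075  -0.0045]
shift [0.0002 0.0001 0.0004]
0.02990023634444846
```

Emit:
{"api": "carry_out", "payload": {
  "commands": [
    [[0,0,0.0005],[0,0,0],0.018],
    [[0,0,0.0005],[0,0,0],0.008],
    [[0,0,0.0005],[0,0,0],0.0]
  ]
}}

```text
time_s: 3.92
tcp_pos: [0.4981, -0.3377, 0.1316]
ee_rot: [[-0.5, -0.866, -0.001], [-0.866, 0.5, 0.001], [-0.001, 0.002, -1.0]]
wrist_force: [-2.2, 0.5, 7.4]
gripper_width: 0.178
```

Emit:
{"api": "carry_out", "payload": {
  "commands": [
    [[0,0,0],[0,0,0],0.0],
    [[0,0,0],[0,0,0],0.0]
  ]
}}

```text
time_s: 4.08
tcp_pos: [0.4979, -0.3378, 0.1316]
ee_rot: [[-0.5, -0.866, -0.002], [-0.866, 0.5, 0.001], [-0.0, 0.002, -1.0]]
wrist_force: [0.1, -0.5, 0.2]
gripper_width: 0.181
```

```bash
python3 - <<'E'
from h import *
go([0.4985,-0.338,0.134],-30)
print(.087*r.sense()['gripper_width'])
E
```

```text
t 4.08 tcp [ 0.4979 -0.3378  0.1316] F [ 0.1205 -0.4937  0.1762] w 0.1813133643634941
yaw(-y) -29.99187449261138 z [-0.0019  0.0013 -1.    ]
turn [0.131  0.0111 0.0081]
shift [-0.0001 -0.0006 -0.0024]
0.015774262699623984
```

Gripped: the opening reads 15.8 mm. Lifting.

Emit:
{"api": "carry_out", "payload": {
  "commands": [
    [[0,0,-0.01],[0,0,0],0.0],
    [[0,0,-0.02],[0,0,0],0.0],
    [[0,0,-0.025],[0,0,0],0.0],
    [[0,0,-0.03],[0,0,0],0.0],
    [[0,0,-0.03],[0,0,0],0.0],
    [[0,0,-0.02],[0,0,0],0.0],
    [[0,0,-0.01],[0,0,0],0.0],
    [[0,0,0],[0,0,0],0.0]
  ]
}}

```text
time_s: 4.75
tcp_pos: [0.496, -0.3365, 0.2823]
ee_rot: [[-0.501, -0.865, -0.009], [-0.865, 0.501, 0.007], [-0.002, 0.011, -1.0]]
wrist_force: [0.6, -0.2, -1.3]
gripper_width: 0.18
```

```bash
python3 - <<'E'
from h import *
go([0.48,0.013,0.275],-4.5)
cap('wrist','w3');cap('scene','s3')
E
```

```text
t 4.75 tcp [ 0.496  -0.3365  0.2823] F [ 0.5673 -0.1935 -1.2586] w 0.17959923024055724
yaw(-y) -30.095979480921038 z [-0.009   0.0072 -0.9999]
turn [  0.6206   0.2394 -25.5962]
shift [-0.2944  0.189   0.0099]
```

View pics/w3.png

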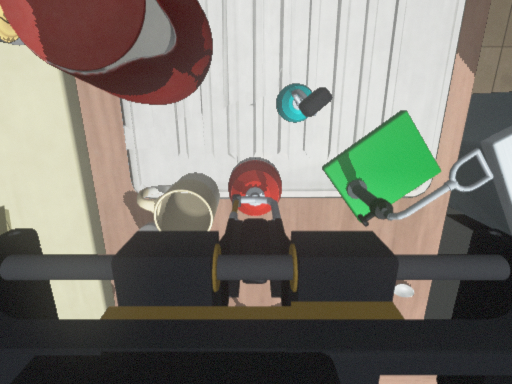

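View pics/s3.png

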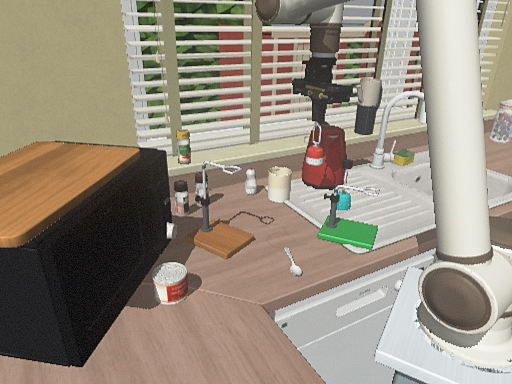

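The timer is lifted and upright, with the scene view showing it at (315,160). Carrying it to the stand.

Emit:
{"api": "carry_out", "payload": {
  "commands": [
    [[-0.008,0.005,0],[0.6,0.2,0],0.0],
    [[-0.018,0.012,0],[0,0,0],0.0],
    [[-0.028,0.018,0],[0,0,0],0.0],
    [[-0.03,0.0193,0],[0,0,0],0.0],
    [[-0.03,0.0193,0],[0,0,0],0.0],
    [[-0.03,0.0193,0],[0,0,0],0.0],
    [[-0.03,0.0193,0],[0,0,0],0.0],
    [[-0.03,0.0193,0],[0,0,0],0.0],
    [[-0.025,0.016,0],[0,0,0],0.0],
    [[-0.02,0.013,0],[0,0,0],0.0],
    [[-0.01,0.006,0],[0,0,0],0.0],
    [[0,0,0],[0,0,0],0.0]
  ]
}}

```text
time_s: 5.85
tcp_pos: [0.4675, -0.0105, 0.2598]
ee_rot: [[-0.506, -0.862, -0.041], [-0.862, 0.506, 0.007], [0.014, 0.039, -0.999]]
wrist_force: [0.3, 0.6, -3.4]
gripper_width: 0.177
```

Emit:
{"api": "carry_out", "payload": {
  "commands": [
    [[0,0,0],[0,0,-3],0.0],
    [[0,0,0],[0,0,-5],0.0],
    [[0,0,0],[0,0,-5],0.0],
    [[0,0,0],[0,0,-5],0.0],
    [[0,0,0],[0,0,-5],0.0],
    [[0,0,0],[0,0,-2.5],0.0],
    [[0,0,0],[0,0,0],0.0]
  ]
}}

```text
time_s: 6.43
tcp_pos: [0.46, -0.0112, 0.2511]
ee_rot: [[-0.062, -0.996, -0.058], [-0.998, 0.062, 0.003], [0.0, 0.058, -0.998]]
wrist_force: [-0.5, 0.2, -1.8]
gripper_width: 0.181
```

```bash
python3 - <<'E'
from h import *
go([0.48,0.015,0.268],-4.5)
cap('wrist','w4');cap('scene','s4');cap('top','t4')
s=cv2.imread('pics/s4.png');cv2.imwrite('pics/s4c.png',cv2.resize(s[100:260,160:320],None,fx=3.7,fy=3.7,interpolation=2))
s=cv2.imread('pics/t4.png');cv2.imwrite('pics/t4c.png',cv2.resize(s[110:270,150:310],None,fx=3.7,fy=3.7,interpolation=2))
E
```

```text
t 6.43 tcp [ 0.46   -0.0112  0.2511] F [-0.4906  0.1565 -1.8026] w 0.18067525764563525
yaw(-y) -3.5672014844678674 z [-0.0581  0.0031 -0.9983]
turn [ 3.3327 -0.055   0.9333]
shift [-0.0274 -0.0174 -0.018 ]
```

View pics/w4.png

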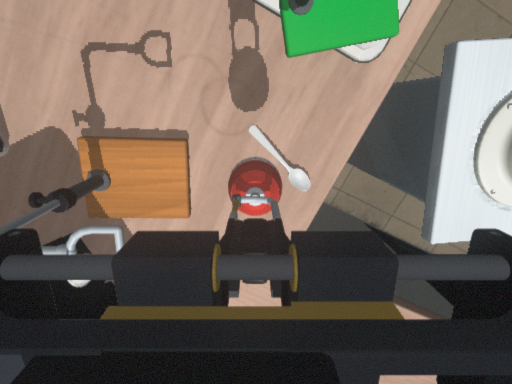

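View pics/s4c.png

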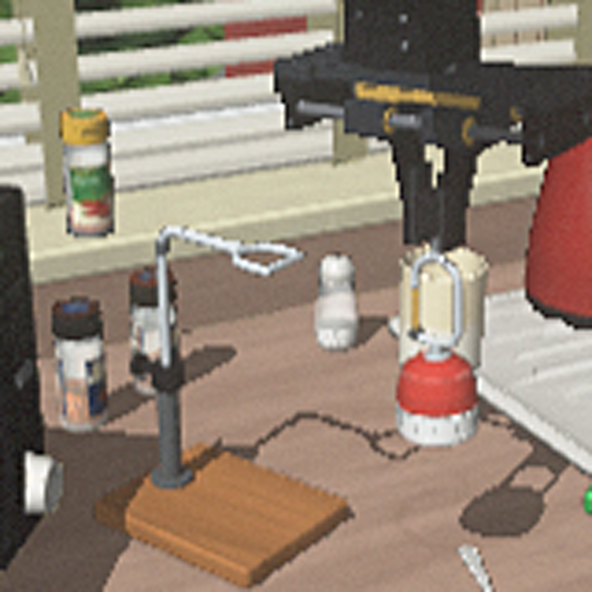

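View pics/t4c.png

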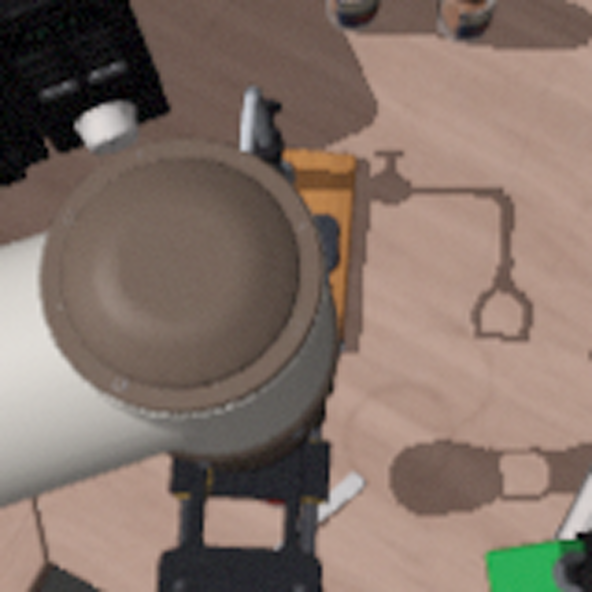

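Emit:
{"api": "carry_out", "payload": {
  "commands": [
    [[-0.0135,-0.0085,-0.012],[1.8,0,0.5],0.0],
    [[-0.013,-0.008,-0.01],[1.6,0,0.4],0.0],
    [[0,0,0],[0,0,0],0.0]
  ]
}}

```text
time_s: 6.83
tcp_pos: [0.4795, 0.0137, 0.2721]
ee_rot: [[-0.086, -0.996, 0.001], [-0.996, 0.086, -0.002], [0.002, -0.001, -1.0]]
wrist_force: [-0.7, 1.0, -1.3]
gripper_width: 0.182
```

```bash
python3 - <<'E'
from h import *
go([0.48,0.0158,0.268],-4.5)
E
```

```text
t 6.83 tcp [0.4795 0.0137 0.2721] F [-0.7304  0.987  -1.267 ] w 0.18239777830210224
yaw(-y) -4.948648486805945 z [ 0.0012 -0.0022 -1.    ]
turn [-0.0818 -0.1218 -0.4487]
shift [-0.0022 -0.0003  0.0041]
```

Emit:
{"api": "carry_out", "payload": {
  "commands": [
    [[-0.002,-0.01,0.003],[0,0,-0.3],0.0],
    [[0,-0.01,0.001],[0,0,0],0.0],
    [[0,0,0],[0,0,0],0.0]
  ]
}}

```text
time_s: 7.08
tcp_pos: [0.5002, 0.0138, 0.2671]
ee_rot: [[-0.08, -0.997, -0.001], [-0.997, 0.08, -0.002], [0.002, 0.0, -1.0]]
wrist_force: [0.2, -0.3, -1.4]
gripper_width: 0.183
```

```bash
python3 - <<'E'
from h import *
go([0.50,0.0143,0.268],-4.5)
cap('wrist','w5');c=cap('scene','s5')
s=cv2.imread('pics/s5.png');cv2.imwrite('pics/s5c.png',cv2.resize(s[145:235,195:305],None,fx=7,fy=7,interpolation=2))
p=r.sense()['tcp_pos'];R=r.sense()['ee_rot']
def cp(x,z): # clip point
    return p+R@np.array([0,-x,-(z-0.1316)])
for n,q in dict(mouth=(16,86),seat=(0,116),nose=(16,98),hinge=(16,67.5),sp=(-16,86)).items():
    P=cp(q[0]/1e3,q[1]/1e3);u=proj(c,P);print(n,P,u,(u-[195,145])*7)
for e in([0.5617,0.0277,.2219],[0.5594,-.0077,.2228]):u=proj(c,e);print(u,(u-[195,145])*7)
E
```

```text
t 7.08 tcp [0.5002 0.0138 0.2671] F [ 0.1916 -0.3442 -1.4419] w 0.1828938397024024
yaw(-y) -4.612613783367777 z [-0.0006 -0.002  -1.    ]
turn [ 0.0225 -0.1188 -0.1126]
shift [-0.0005  0.0003 -0.0009]
mouth [0.5147 0.0122 0.2213] [252.0473 175.0937] [399.3308 210.6561]
seat [0.4988 0.0135 0.2513] [257.8167 164.6991] [439.7169 137.8935]
nose [0.5147 0.0122 0.2333] [252.1099 170.3787] [399.7694 177.6509]
hinge [0.5146 0.0121 0.2028] [251.9521 182.2555] [398.6646 260.7882]
sp [0.4828 0.0148 0.2214] [263.2047 178.2957] [477.4329 233.0696]
[231.8932 172.8237] [258.2525 194.7657]
[240.6834 168.157 ] [319.784  162.0992]
```

View pics/s5c.png

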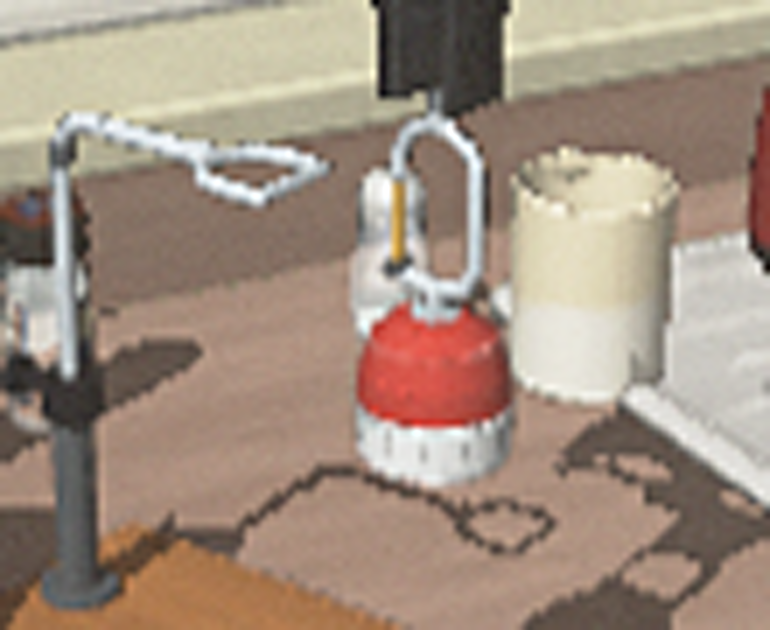

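View pics/w5.png

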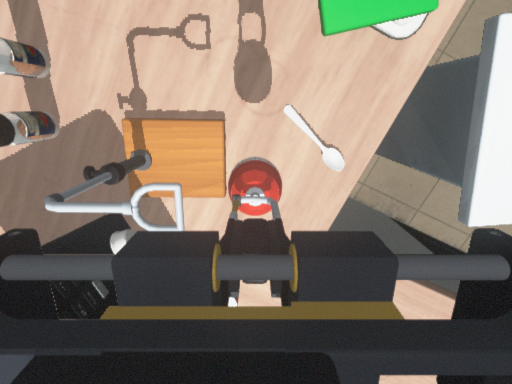

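The wrist view now shows the bar from (181,187) to (182,228). I'll triangulate it from three views.

```bash
python3 - <<'E'
from h import *
t=ld('top0');s=ld('scene0');s5=ld('s5');w=ld('w5')
im=w['img'];cv2.imwrite('pics/w5c.png',cv2.resize(im[160:250,125:245],None,fx=6,fy=6,interpolation=2)[:,:,::-1])
R=(t,190+222/7-.43,125+408/7-.43);L=(t,190+106/7-.43,125+402/7-.43)
sR=(s5,195+322/7-.43,145+166/7-.43);sL=(s5,195+262/7-.43,145+196/7-.43)
wR=(w,181,187);wL=(w,182,228)
for n,a in dict(R=(R,sR),L=(L,sL),Rw=(sR,wR),Lw=(sL,wL),R3=(R,sR,wR),L3=(L,sL,wL)).items():print(n,tri(*a))
E
```

```text
R (array([ 0.5594, -0.0077,  0.2224]), [np.float64(0.00027089115291508196), np.float64(0.0002708911529149437)])
L (array([0.5616, 0.0276, 0.2226]), [np.float64(0.00016461823933910317), np.float64(0.00016461823933917234)])
Rw (array([ 0.5577, -0.008 ,  0.2219]), [np.float64(0.0020365367550326716), np.float64(0.002036536755032852)])
Lw (array([0.5613, 0.0263, 0.2217]), [np.float64(0.0009617452451943828), np.float64(0.0009617452451943922)])
R3 (array([ 0.5583, -0.008 ,  0.2218]), [np.float64(0.001003473758136795), np.float64(0.0015561992863807328), np.float64(0.002535190163084509)])
L3 (array([0.5615, 0.0269, 0.2218]), [np.float64(0.0010014522269817365), np.float64(0.0006498700089765712), np.float64(0.0014430198191353748)])
```

View pics/w5c.png

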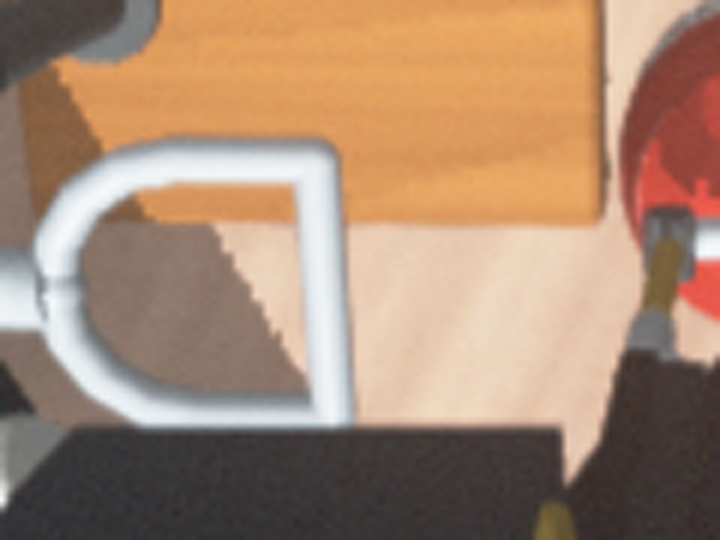

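Emit:
{"api": "carry_out", "payload": {
  "commands": [
    [[0,-0.006,-0.002],[0,0,0],0.0],
    [[0,-0.008,0],[0,0,0],0.0],
    [[0,-0.008,0],[0,0,0],0.0],
    [[0,-0.004,0],[0,0,0],0.0],
    [[0,0,0],[0,0,0],0.0]
  ]
}}

```text
time_s: 7.6
tcp_pos: [0.5271, 0.01, 0.268]
ee_rot: [[-0.083, -0.997, -0.004], [-0.997, 0.083, -0.003], [0.003, 0.004, -1.0]]
wrist_force: [-0.3, 0.6, -2.1]
gripper_width: 0.178
```

```bash
python3 - <<'E'
from h import *
go([0.53,0.0119,0.269],-4.5)
cap('wrist','w6');c=cap('scene','s6')
s=cv2.imread('pics/s6.png');cv2.imwrite('pics/s6c.png',cv2.resize(s[150:230,195:295],None,fx=8,fy=8,interpolation=2)[:600])
E
```

```text
t 7.6 tcp [0.5271 0.01   0.268 ] F [-0.26    0.5782 -2.0595] w 0.17786055961381472
yaw(-y) -4.752393647358924 z [-0.0045 -0.0028 -1.    ]
turn [ 0.2418 -0.1797 -0.252 ]
shift [-0.0022 -0.0028 -0.001 ]
```

View pics/s6c.png

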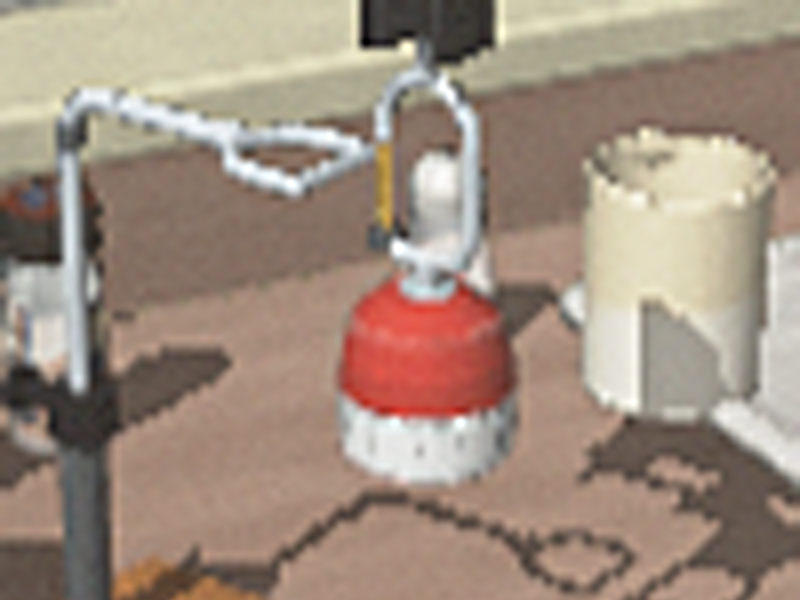

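Emit:
{"api": "carry_out", "payload": {
  "commands": [
    [[-0.001,-0.005,0],[0.2,0,-0.2],0.0],
    [[0,-0.005,0],[0,0,0],0.0],
    [[0,-0.003,0],[0,0,0],0.0]
  ]
}}

```text
time_s: 7.95
tcp_pos: [0.5393, 0.01, 0.2683]
ee_rot: [[-0.078, -0.997, -0.001], [-0.997, 0.078, -0.003], [0.003, 0.001, -1.0]]
wrist_force: [-0.2, -0.4, -1.8]
gripper_width: 0.185
```

```bash
python3 - <<'E'
from h import *
go([0.5585,0.0096,0.268],-4.5)
E
```

```text
t 7.95 tcp [0.5393 0.01   0.2683] F [-0.1584 -0.3904 -1.8146] w 0.18474084621693632
yaw(-y) -4.49679120191986 z [-0.0013 -0.0028 -1.    ]
turn [ 0.0615 -0.1639  0.0033]
shift [-0.0011 -0.0192  0.0002]
```

Emit:
{"api": "carry_out", "payload": {
  "commands": [
    [[0,-0.003,0],[0,0,0],0.0],
    [[0,-0.003,0],[0,0,0],0.0]
  ]
}}

```text
time_s: 8.12
tcp_pos: [0.5442, 0.0094, 0.2678]
ee_rot: [[-0.078, -0.997, -0.006], [-0.997, 0.078, -0.003], [0.004, 0.006, -1.0]]
wrist_force: [-2.8, 0.7, -0.4]
gripper_width: 0.182
```

```bash
python3 - <<'E'
from h import *
go([0.5585,0.0096,0.268],-4.5)
c=cap('scene','s7');cap('wrist','w7')
s=cv2.imread('pics/s7.png');cv2.imwrite('pics/s7c.png',cv2.resize(s[155:215,205:280],None,fx=10,fy=10,interpolation=2)[:600])
E
```

```text
t 8.12 tcp [0.5442 0.0094 0.2678] F [-2.8279  0.6552 -0.3972] w 0.18230781971479856
yaw(-y) -4.496805494316155 z [-0.0058 -0.0032 -1.    ]
turn [ 0.3168 -0.2086  0.0038]
shift [-0.0013 -0.0142 -0.0003]
```

View pics/s7c.png

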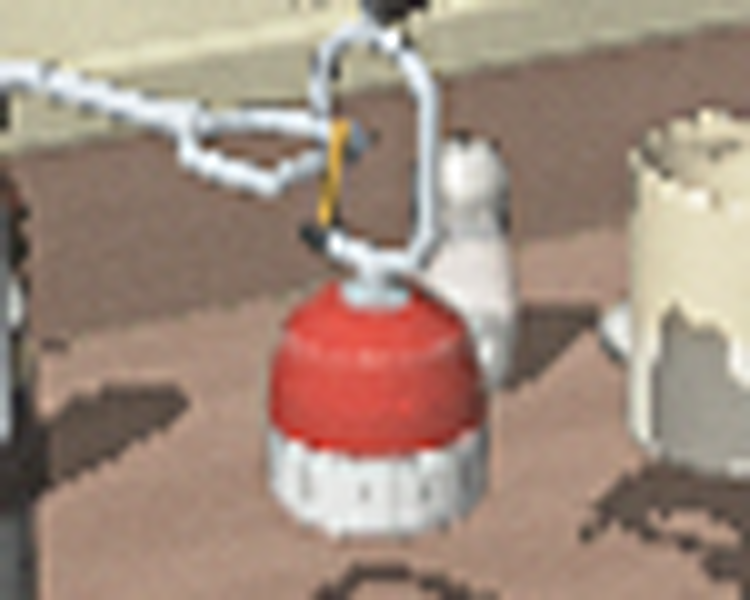

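The gate is yielding: its tip has moved inward at about (345,130) in the crop, with a 2.8 N push. Continuing.

Emit:
{"api": "carry_out", "payload": {
  "commands": [
    [[0,-0.004,0],[0.3,0,0],0.0],
    [[0,-0.004,0],[0,0,0],0.0]
  ]
}}

```text
time_s: 8.38
tcp_pos: [0.5507, 0.0086, 0.267]
ee_rot: [[-0.079, -0.997, -0.005], [-0.997, 0.079, -0.004], [0.004, 0.004, -1.0]]
wrist_force: [-4.1, -0.0, -2.2]
gripper_width: 0.182
```

```bash
python3 - <<'E'
from h import *
go([0.559,0.0096,0.268],-4.5)
E
```

```text
t 8.38 tcp [0.5507 0.0086 0.267 ] F [-4.1194 -0.0189 -2.1799] w 0.18235268650741304
yaw(-y) -4.510449768794954 z [-0.0047 -0.0041 -1.    ]
turn [ 0.2488 -0.254  -0.0099]
shift [-0.0017 -0.0082 -0.0011]
```

Emit:
{"api": "carry_out", "payload": {
  "commands": [
    [[-0.001,-0.004,-0.001],[0.25,0,0],0.0],
    [[0,-0.004,0],[0,0,0],0.0],
    [[0,-0.003,0],[0,0,0],0.0]
  ]
}}

```text
time_s: 8.63
tcp_pos: [0.5604, 0.0083, 0.2663]
ee_rot: [[-0.079, -0.997, -0.007], [-0.997, 0.079, -0.005], [0.006, 0.006, -1.0]]
wrist_force: [-3.0, 1.0, -3.8]
gripper_width: 0.18
```

```bash
python3 - <<'E'
from h import *
go([0.559,0.0096,0.268],-4.5)
c=cap('scene','s8');cap('wrist','w8')
s=cv2.imread('pics/s8.png');cv2.imwrite('pics/s8c.png',cv2.resize(s[155:215,205:280],None,fx=10,fy=10,interpolation=2)[:600])
E
```

```text
t 8.63 tcp [0.5604 0.0083 0.2663] F [-3.0088  1.0024 -3.7555] w 0.18040736475336275
yaw(-y) -4.537323243396932 z [-0.0067 -0.0052 -1.    ]
turn [ 0.358  -0.3243 -0.0363]
shift [-0.0011  0.0015 -0.0017]
```

View pics/s8c.png

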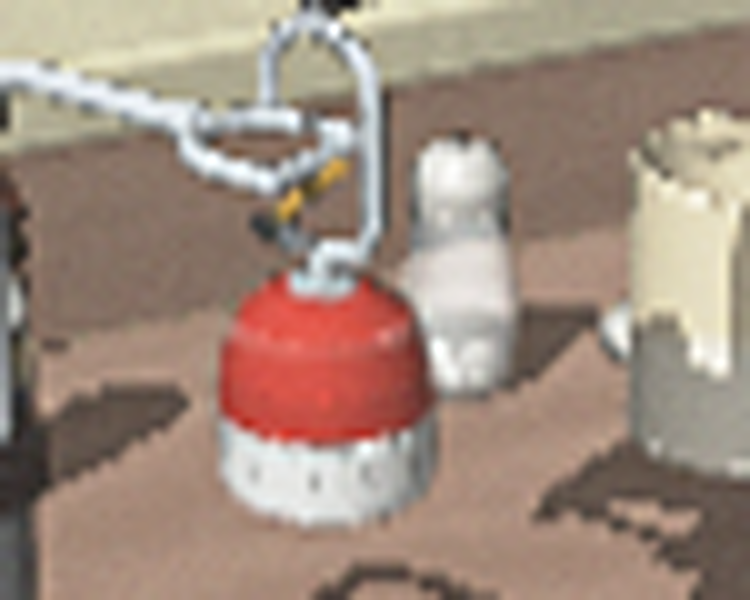

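View pics/w8.png

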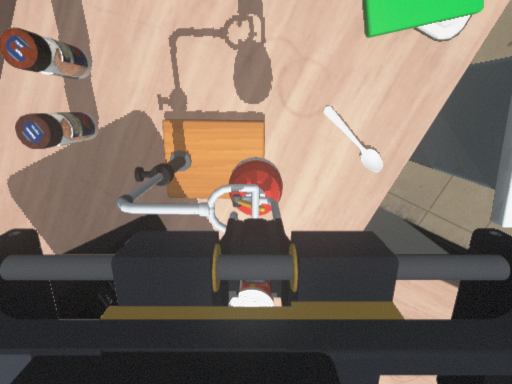

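The bar is inside the hook and the gate is pressed down, about 16 mm in. Now lowering the hook.

Emit:
{"api": "carry_out", "payload": {
  "commands": [
    [[-0.001,0.001,0],[0.35,-0.3,0],0.0],
    [[0,0,0.005],[0,0,0],0.0],
    [[0,0,0.005],[0,0,0],0.0],
    [[0,0,0.005],[0,0,0],0.0]
  ]
}}

```text
time_s: 9.07
tcp_pos: [0.5633, 0.0097, 0.2518]
ee_rot: [[-0.079, -0.997, 0.011], [-0.997, 0.079, 0.001], [-0.002, -0.011, -1.0]]
wrist_force: [0.8, 0.1, -1.7]
gripper_width: 0.18
```

```bash
python3 - <<'E'
from h import *
go([0.5595,0.0096,0.2376],-4.5)
E
```

```text
t 9.07 tcp [0.5633 0.0097 0.2518] F [ 0.8294  0.0743 -1.7339] w 0.17958752364118644
yaw(-y) -4.530240938112823 z [ 0.0108  0.0009 -0.9999]
turn [-0.6104  0.1001 -0.0297]
shift [0.0004 0.004  0.0142]
```

Emit:
{"api": "carry_out", "payload": {
  "commands": [
    [[0,0.0035,0.003],[-0.6,0,0],0.0],
    [[0,0,0.003],[0,0,0],0.0],
    [[0,0,0.002],[0,0,0],0.0]
  ]
}}

```text
time_s: 9.32
tcp_pos: [0.5618, 0.0104, 0.2438]
ee_rot: [[-0.078, -0.997, 0.006], [-0.997, 0.078, 0.002], [-0.003, -0.006, -1.0]]
wrist_force: [-0.9, -0.1, -1.9]
gripper_width: 0.185
```

```bash
python3 - <<'E'
from h import *
go([0.56,0.0096,0.2376],-4.5)
c=cap('scene','s9');cap('wrist','w9')
s=cv2.imread('pics/s9.png');cv2.imwrite('pics/s9c.png',cv2.resize(s[155:215,205:280],None,fx=10,fy=10,interpolation=2)[:600])
E
```

```text
t 9.32 tcp [0.5618 0.0104 0.2438] F [-0.8788 -0.0505 -1.8857] w 0.18456115702572354
yaw(-y) -4.487435655848459 z [ 0.0058  0.0025 -1.    ]
turn [-0.3206  0.1686  0.013 ]
shift [0.001  0.0018 0.0062]
```

View pics/s9c.png

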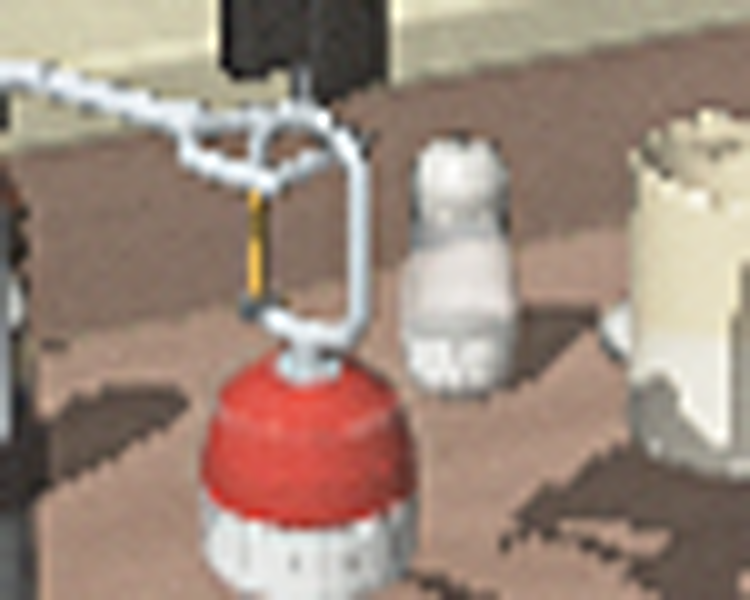

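The gate has sprung shut: it shows brass and straight at crop (258,240). Lowering gently onto the bar.

Emit:
{"api": "carry_out", "payload": {
  "commands": [
    [[0,0.0015,0.0015],[-0.3,0.15,0],0.0],
    [[0,0,0.0012],[0,0,0],0.0]
  ]
}}

```text
time_s: 9.58
tcp_pos: [0.5606, 0.0106, 0.2416]
ee_rot: [[-0.078, -0.997, 0.001], [-0.997, 0.078, 0.0], [-0.0, -0.001, -1.0]]
wrist_force: [-0.9, -1.1, -1.5]
gripper_width: 0.181
```

Emit:
{"api": "carry_out", "payload": {
  "commands": [
    [[0,0,0.001],[0,0,0],0.0]
  ]
}}

```text
time_s: 9.67
tcp_pos: [0.5608, 0.0106, 0.2407]
ee_rot: [[-0.078, -0.997, 0.002], [-0.997, 0.078, 0.0], [-0.0, -0.002, -1.0]]
wrist_force: [0.6, -0.1, -2.3]
gripper_width: 0.187
```

```bash
python3 - <<'E'
from h import *
go([0.56,0.0096,0.2376],-4.5)
E
```

```text
t 9.67 tcp [0.5608 0.0106 0.2407] F [ 0.5608 -0.1053 -2.2825] w 0.1873114673380739
yaw(-y) -4.47258107470307 z [ 0.0017  0.0001 -1.    ]
turn [-0.0943  0.0158  0.0274]
shift [0.0011 0.0008 0.0031]
```

Emit:
{"api": "carry_out", "payload": {
  "commands": [
    [[0,0.0006,0.001],[0,0,0],0.0]
  ]
}}

```text
time_s: 9.75
tcp_pos: [0.5604, 0.0107, 0.2397]
ee_rot: [[-0.078, -0.997, 0.002], [-0.997, 0.078, 0.0], [-0.0, -0.002, -1.0]]
wrist_force: [-0.9, -0.0, -1.6]
gripper_width: 0.179
```

Emit:
{"api": "carry_out", "payload": {
  "commands": [
    [[0,0,0.001],[0,0,0],0.0]
  ]
}}

```text
time_s: 9.83
tcp_pos: [0.5604, 0.0107, 0.2387]
ee_rot: [[-0.078, -0.997, 0.002], [-0.997, 0.078, 0.0], [-0.0, -0.002, -1.0]]
wrist_force: [-0.4, 0.4, -2.6]
gripper_width: 0.18
```

Emit:
{"api": "carry_out", "payload": {
  "commands": [
    [[0,0,0.001],[0,0,0],0.0]
  ]
}}

```text
time_s: 9.92
tcp_pos: [0.5604, 0.0107, 0.2377]
ee_rot: [[-0.078, -0.997, 0.002], [-0.997, 0.078, 0.0], [-0.0, -0.002, -1.0]]
wrist_force: [0.7, -0.9, -2.0]
gripper_width: 0.179
```

Emit:
{"api": "carry_out", "payload": {
  "commands": [
    [[0,0,0.0007],[0,0,0],0.0]
  ]
}}

```text
time_s: 10.0
tcp_pos: [0.5604, 0.0107, 0.237]
ee_rot: [[-0.078, -0.997, 0.003], [-0.997, 0.078, 0.0], [-0.0, -0.003, -1.0]]
wrist_force: [0.0, -0.9, -0.7]
gripper_width: 0.182
```

Emit:
{"api": "carry_out", "payload": {
  "commands": [
    [[0,0,0.0006],[0,0,0],0.0]
  ]
}}

```text
time_s: 10.08
tcp_pos: [0.5605, 0.0107, 0.2367]
ee_rot: [[-0.078, -0.997, 0.003], [-0.997, 0.078, 0.0], [-0.0, -0.003, -1.0]]
wrist_force: [-1.1, -0.1, 1.0]
gripper_width: 0.18
```

Emit:
{"api": "carry_out", "payload": {
  "commands": [
    [[0,0,0.0005],[0,0,0],0.0]
  ]
}}

```text
time_s: 10.17
tcp_pos: [0.5605, 0.0107, 0.2365]
ee_rot: [[-0.078, -0.997, 0.003], [-0.997, 0.078, -0.0], [-0.0, -0.003, -1.0]]
wrist_force: [-1.6, 0.1, 0.5]
gripper_width: 0.181
```

```bash
python3 - <<'E'
from h import *
go([0.56,0.0096,0.2376],-4.5)
c=cap('scene','s10');cap('wrist','w10')
s=cv2.imread('pics/s10.png');cv2.imwrite('pics/s10c.png',cv2.resize(s[155:230,200:280],None,fx=8,fy=8,interpolation=2)[:600])
E
```

```text
t 10.17 tcp [0.5605 0.0107 0.2365] F [-1.6499  0.0981  0.4791] w 0.1808159456570436
yaw(-y) -4.450940123563299 z [ 0.0031 -0.     -1.    ]
turn [-0.1757  0.0113  0.0491]
shift [ 0.0011  0.0004 -0.0011]
```

View pics/s10c.png

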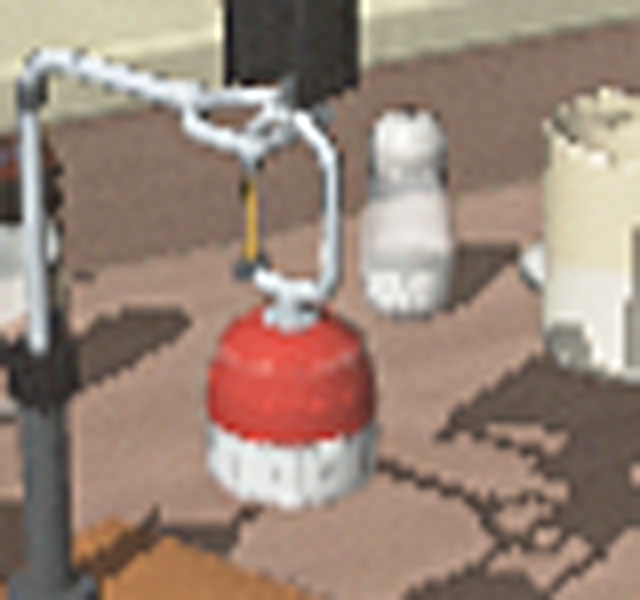

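View pics/w10.png

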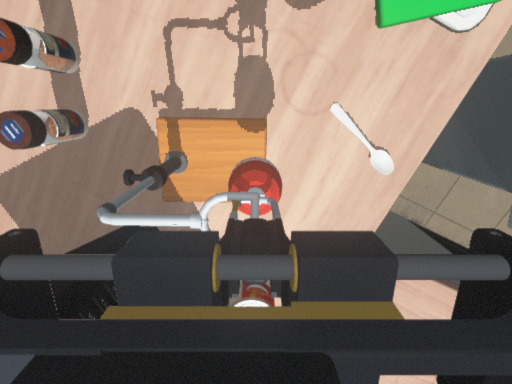

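Contact: the vertical force went from -2 N to about +0.5 N, so the bar now carries the timer. Opening slowly.

Emit:
{"api": "carry_out", "payload": {
  "commands": [
    [[0,0.0,0],[0,0,0],0.016],
    [[0,0,0],[0,0,0],0.017],
    [[0,0,0],[0,0,0],0.018],
    [[0,0,0],[0,0,0],0.02]
  ]
}}

```text
time_s: 10.6
tcp_pos: [0.5614, 0.0107, 0.2375]
ee_rot: [[-0.077, -0.997, 0.006], [-0.997, 0.077, 0.0], [-0.001, -0.006, -1.0]]
wrist_force: [0.4, 0.6, -0.3]
gripper_width: 0.217
```

```bash
python3 - <<'E'
from h import *
go([0.56,0.0096,0.2376],-4.5)
c=cap('scene','s11')
s=cv2.imread('pics/s11.png');cv2.imwrite('pics/s11c.png',cv2.resize(s[155:230,200:280],None,fx=8,fy=8,interpolation=2)[:600])
E
```

```text
t 10.6 tcp [0.5614 0.0107 0.2375] F [ 0.3821  0.5978 -0.2857] w 0.21729818447163263
yaw(-y) -4.438704010429526 z [ 0.0063  0.0002 -1.    ]
turn [-0.3567  0.0371  0.0614]
shift [ 0.0012  0.0013 -0.0001]
```

View pics/s11c.png

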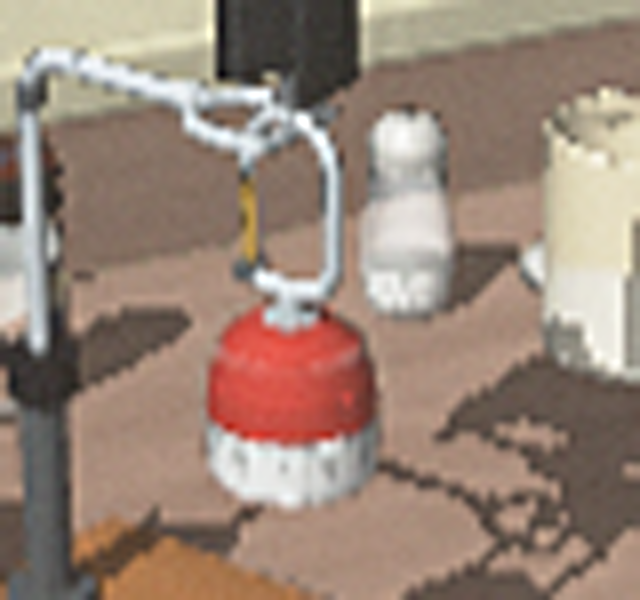

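Emit:
{"api": "carry_out", "payload": {
  "commands": [
    [[0,0.001,0],[-0.3,0,0],0.024],
    [[0,0,0],[0,0,0],0.03],
    [[0,0,0],[0,0,0],0.036],
    [[0,0,0],[0,0,0],0.042],
    [[0,0,0],[0,0,0],0.048],
    [[0,0,0],[0,0,0],0.054]
  ]
}}

```text
time_s: 11.15
tcp_pos: [0.5608, 0.0107, 0.2375]
ee_rot: [[-0.077, -0.997, 0.001], [-0.997, 0.077, 0.001], [-0.001, -0.001, -1.0]]
wrist_force: [0.2, 0.1, -0.9]
gripper_width: 0.545
```

```bash
python3 - <<'E'
from h import *
go([0.56,0.0096,0.2376],-4.5)
c=cap('wrist','w12')
E
```

```text
t 11.15 tcp [0.5608 0.0107 0.2375] F [ 0.1897  0.0689 -0.9217] w 0.5450411509505789
yaw(-y) -4.439416983380989 z [ 0.0013  0.0006 -1.    ]
turn [-0.0696  0.0408  0.0606]
shift [ 0.0012  0.0007 -0.0001]
```

View pics/w12.png

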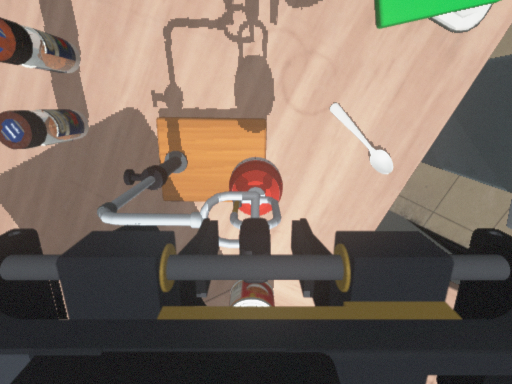

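The fingers are clear on both sides of the grip block at (256,240). Rising straight up.

Emit:
{"api": "carry_out", "payload": {
  "commands": [
    [[0,0.0005,-0.005],[0,0,0],0.054],
    [[0,0,-0.01],[0,0,0],0.054],
    [[0,0,-0.015],[0,0,0],0.054],
    [[0,0,-0.02],[0,0,0],0.054],
    [[0,0,-0.02],[0,0,0],0.054],
    [[0,0,-0.02],[0,0,0],0.054],
    [[0,0,0],[0,0,0],0.054]
  ]
}}

```text
time_s: 11.78
tcp_pos: [0.5598, 0.0101, 0.3351]
ee_rot: [[-0.077, -0.997, 0.001], [-0.997, 0.077, -0.001], [0.001, -0.001, -1.0]]
wrist_force: [0.8, -0.3, 1.3]
gripper_width: 0.619
```

Emit:
{"api": "carry_out", "payload": {
  "commands": [
    [[0,0.02,-0.02],[0,0,0],0.06],
    [[0,0.03,0],[0,0,0],0.06],
    [[0,0.03,0],[0,0,0],0.06],
    [[0,0.03,0],[0,0,0],0.06],
    [[0,0.02,0],[0,0,0],0.06],
    [[0,0,0],[0,0,0],0.06],
    [[0,0,0],[0,0,0],0.06],
    [[0,0,0],[0,0,0],0.06],
    [[0,0,0],[0,0,0],0.06],
    [[0,0,0],[0,0,0],0.06]
  ]
}}

```text
time_s: 12.62
tcp_pos: [0.4273, 0.0202, 0.3606]
ee_rot: [[-0.078, -0.997, 0.012], [-0.997, 0.078, 0.003], [-0.004, -0.011, -1.0]]
wrist_force: [0.6, 1.1, -1.2]
gripper_width: 0.687
```

```bash
python3 - <<'E'
from h import *
go([0.45,0.0096,0.36],-4.5)
c=cap('scene','s13');cap('wrist','w13');cap('top','t13')
s=cv2.imread('pics/s13.png');cv2.imwrite('pics/s13c.png',cv2.resize(s[145:230,195:295],None,fx=7,fy=7,interpolation=2)[:600])
E
```

```text
t 12.62 tcp [0.4273 0.0202 0.3606] F [ 0.6221  1.1377 -1.2189] w 0.6867722938411119
yaw(-y) -4.5013182359068376 z [ 0.0116  0.0029 -0.9999]
turn [-0.647   0.2176 -0.0001]
shift [ 0.0088 -0.0234  0.0008]
```

View pics/s13c.png

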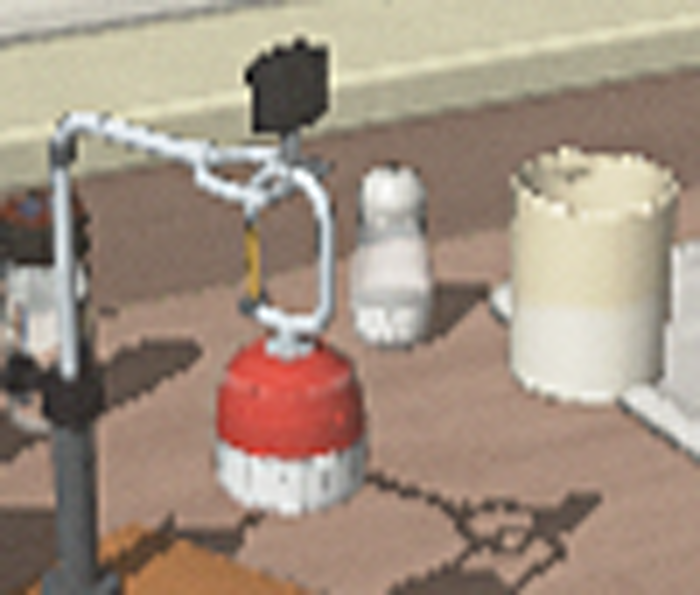

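View pics/s13.png

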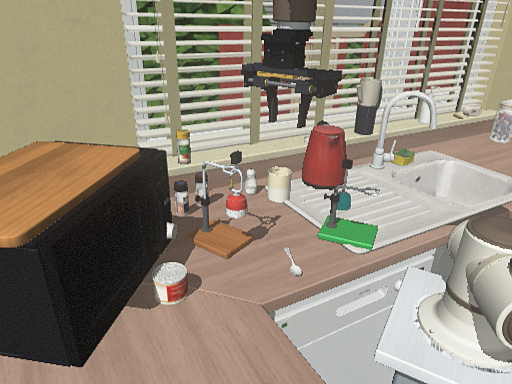

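The timer hangs from the bar at scene (236,200), upright with its gate shut, and the arm is clear. I'll wait a little and check that it stays still.

Emit:
{"api": "carry_out", "payload": {
  "commands": [
    [[0,0,0],[0,0,0],0.06],
    [[0,0,0],[0,0,0],0.06],
    [[0,0,0],[0,0,0],0.06],
    [[0,0,0],[0,0,0],0.06],
    [[0,0,0],[0,0,0],0.06],
    [[0,0,0],[0,0,0],0.06],
    [[0,0,0],[0,0,0],0.06],
    [[0,0,0],[0,0,0],0.06],
    [[0,0,0],[0,0,0],0.06],
    [[0,0,0],[0,0,0],0.06],
    [[0,0,0],[0,0,0],0.06],
    [[0,0,0],[0,0,0],0.06]
  ]
}}

```text
time_s: 13.77
tcp_pos: [0.4281, 0.0202, 0.359]
ee_rot: [[-0.079, -0.997, 0.008], [-0.997, 0.079, 0.001], [-0.002, -0.008, -1.0]]
wrist_force: [0.5, 0.5, -0.0]
gripper_width: 0.69
```

```bash
python3 - <<'E'
from h import *
cap('scene','s14');c=cap('scene','s15')
def st(f):
    im=ld(f)['img'].astype(int)[180:225,220:255];m=(im[...,0]>130)&(im[...,1]<90)&(im[...,2]<90);y,x=np.nonzero(m);
    g=ld(f)['img'][148:168,225:247].max(2)<70;gy,gx=np.nonzero(g)
    return m.sum(),x.mean()+220,y.mean()+180,gx.mean()+225,gy.mean()+148
for f in('s13','s14','s15'):print(st(f))
a=ld('scene0')['img'].astype(int);b=ld('s15')['img'].astype(int)
d=np.abs(a-b).max(2)[200:]>60;print(d.sum())
s=cv2.imread('pics/s15.png');cv2.imwrite('pics/s15c.png',cv2.resize(s[145:230,195:295],None,fx=7,fy=7,interpolation=2)[:600])
go([0.45,0.0096,0.36],-4.5)
E
```

```text
(np.int64(217), np.float64(235.0), np.float64(202.6082949308756), np.float64(235.49532710280374), np.float64(157.44859813084113))
(np.int64(216), np.float64(235.13425925925927), np.float64(202.60185185185185), np.float64(235.5188679245283), np.float64(157.33018867924528))
(np.int64(221), np.float64(235.1764705882353), np.float64(202.52036199095022), np.float64(235.61320754716982), np.float64(157.37735849056605))
7031
t 13.87 tcp [0.4281 0.0202 0.359 ] F [-0.3897  0.0492 -0.5619] w 0.6854763676341615
yaw(-y) -4.549528591902345 z [ 0.0081  0.0014 -1.    ]
turn [-0.4573  0.1184 -0.0491]
shift [ 0.0088 -0.0227 -0.0008]
```

View pics/s15c.png

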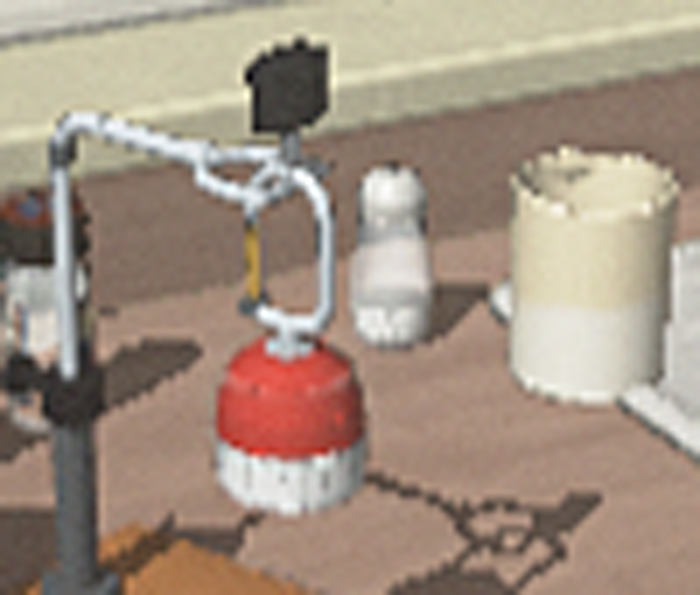

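View pics/t13.png

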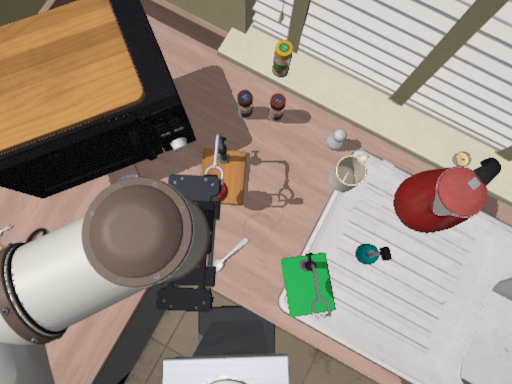

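The timer is still, upright and shut, and the other things are at the same pixels as at the start. Handing in.

```bash
python3 -c "
from h import *
print(workorder.finish_job())"
```

```text
the job is handed in; nothing more can be done
None
```

The red timer is hanging upright from the front bar of the wooden-foot stand's eye, with the gate shut and the gripper clear. I handed the job in at about 13.9 s; no verdict was given.

- **Method:** I gripped the timer by its black block, across the 16 mm, and found the bar from three camera views at about 222 mm. I pressed the gate against it until the bar was about 16 mm inside, lowered the hook until the bar took the weight, then opened slowly and backed off.
- **Forces:** The readings I took during the push peaked at about 4 N. The upward force on the tool changed by about 2.5–3 N as the bar took the weight.
- **Last checks:** Over about the last 1.2 s the hanging timer moved less than 0.2 px in the scene view, and the gate looked shut. By eye, the mug, jars, salt shaker, teaspoon and turquoise look-alike are where they started. The tin was hidden by the arm in the last top view but stands in its place in the scene view.
- **Disagreements:** The wrist camera put the bar 1–2.5 mm from where the other two views did. A rough image reading put the bar about 2 mm below the mouth where the model said about 0.4 mm; both are inside the mouth's range. The arm also drifted a few mm and up to about 3° during the move, which I corrected before the push.
- **Inconclusive check:** A raw before-and-after pixel comparison of the scene could not show whether the other things had moved, because the arm itself changed the picture.

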